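Weigh a flange on the bench balance

TASK

Weigh the flange: first stand it gently by itself in the square tray of the balance, then gently add known weights to the round pan until the beam comes to rest level, its pointer between the two long marks. Only weights go on the pan and only the flange in the tray; the weights you do not need stay standing on the bench, and the other things on the bench stay where they are.

Things in the scene. Friction and masses are not known exactly. Their poses are not given: they have to be found in the camera images.
- tray_floor (a point): centre of the inner floor of the balance's square steel tray (112 mm inside, rim 5 mm above the floor), at the right-hand end of the beam seen from the robot. y axis: along the level beam, from tray to pan; x: level, away from the robot. Floor 120 mm above the bench when level, up to 36 mm higher or lower as the beam tilts; the tray itself stays level
- pan_floor (a point): centre of the inner floor of the balance's round steel pan (152 mm across inside, rim 4 mm above the floor), at the left-hand end of the beam, 360 mm from the tray's centre. Same axes and heights as the tray; stays level; where on it a weight stands does not matter. Midway to the tray stands the 84 mm wide white scale plate, up to 250 mm above the bench
- beam (a joint): beam tilt (rad): 0 level (as when empty), positive = square tray down, round pan up; stops at -0.2 and 0.2. Tilts 0.06 for each 100 g of difference, against a stop beyond 330 g; at rest in about 1 s. Its upright pointer is level between the two long marks of the white plate above the pivot, 11 mm apart (-0.037 to 0.037)
- flange_mid (a point): centre (half-way up) of the dark steel flange: round plate 92 mm across and 14 mm thick at the bottom, plain round neck 40 mm across above it, 64 mm high in all, standing on its plate; the centre is 32 mm above its underside. Its mass is unknown, between 550 and 850 g
- w500_mid (a point): centre (half-way up) of the 500 g weight: plain brass disc 70 mm across and 20 mm thick with an upright round grip post 22 mm across and 44 mm tall on top, 64 mm high in all, standing; the centre is 32 mm above its underside. The widest of the four
- w300_mid (a point): centre (half-way up) of the 300 g weight: plain brass disc 58 mm across and 17 mm thick with an upright round grip post 22 mm across and 44 mm tall on top, 61 mm high in all, standing; the centre is 30.5 mm above its underside. The second widest
- w200_mid (a point): centre (half-way up) of the 200 g weight: plain brass disc 50 mm across and 15 mm thick with an upright round grip post 22 mm across and 44 mm tall on top, 59 mm high in all, standing; the centre is 29.5 mm above its underside. The third widest
- w100_mid (a point): centre (half-way up) of the 100 g weight: plain brass disc 42 mm across and 12 mm thick with an upright round grip post 22 mm across and 44 mm tall on top, 56 mm high in all, standing; the centre is 28 mm above its underside. The narrowest
- spanner: open-ended steel spanner, 170 mm long, lying flat; bystander; origin at the middle of its underside
- screwdriver: screwdriver with black handle, 190 mm long, lying; bystander; origin at the middle of its underside
- indicator: hand-held indicator, flat blue case 150 x 62 x 26 mm with a short steel stub at one end, lying; bystander; origin at the middle of its underside
- tape: roll of grey tape, 90 mm across, 20 mm high, lying flat behind the balance; bystander; origin at the centre of its underside
- adapter: steel adapter with a hexagon collar, 38 mm across, 30 mm high, standing in front of the balance; bystander; origin at the centre of its underside
Things that resemble listed ones, but are neither listed nor needed, are in the scene too. Of the things that look like the part that bears flange_mid, take the one that is farthest to the robot's left at the start.

How it is judged:
On the way:
1. the flange stands by itself in the square tray, released, and has taken the tray down (z of flange_mid in the frame of tray_floor between 0.027 and 0.037 m and horizontal distance between flange_mid and tray_floor below 0.03 m and angle between flange_mid's own z axis and vertical below 0.08 rad and value of joint beam above 0.17 rad and contact force between the fingers and flange below 0.1 N), for 0.2 s.
At the end, for the whole second after the job is handed in: The flange stands upright in the square tray (centre within 30 mm of the tray's), every weight stands upright either within the round pan (centre within 70 mm of the pan's) or on the bench, and the beam is at rest within 0.037 rad of level, its pointer between the two long marks (z of flange_mid in the frame of tray_floor between 0.027 and 0.037 m and horizontal distance between flange_mid and tray_floor below 0.03 m and angle between flange_mid's own z axis and vertical below 0.08 rad and angle between each of w500_mid, w300_mid, w200_mid, w100_mid's own z axis and vertical below 0.1 rad and ((horizontal distance between w500_mid and pan_floor below 0.07 m and z of w500_mid in the frame of pan_floor between 0.027 and 0.037 m) or (height (world z) of w500_mid below 0.037 m and horizontal distance between w500_mid and pan_floor above 0.07 m)) and ((horizontal distance between w300_mid and pan_floor below 0.07 m and z of w300_mid in the frame of pan_floor between 0.0255 and 0.0355 m) or (height (world z) of w300_mid below 0.0355 m and horizontal distance between w300_mid and pan_floor above 0.07 m)) and ((horizontal distance between w200_mid and pan_floor below 0.07 m and z of w200_mid in the frame of pan_floor between 0.0245 and 0.0345 m) or (height (world z) of w200_mid below 0.0345 m and horizontal distance between w200_mid and pan_floor above 0.07 m)) and ((horizontal distance between w100_mid and pan_floor below 0.07 m and z of w100_mid in the frame of pan_floor between 0.023 and 0.033 m) or (height (world z) of w100_mid below 0.033 m and horizontal distance between w100_mid and pan_floor above 0.07 m)) and value of joint beam between -0.037 and 0.037 rad and velocity of joint beam between -0.03 and 0.03 rad/s); the robot touches nothing.
It fails at once if another thing on the bench (spanner, screwdriver, indicator, tape or adapter) is pushed more than 30 mm from its place (distance of any of spanner, screwdriver, indicator, tape, adapter from where it was at the start of the episode above 0.03 m).
It fails at once if a weight is put in the square tray (contact force between any of w500, w300, w200, w100 and tray above 0.5 N).
It fails at once if the flange is put on the round pan (contact force between flange and pan above 0.5 N).
It fails at once if the flange or a weight lands on tray or pan with a bump of over 50 N (contact force between flange and tray above 50 N or contact force between any of w500, w300, w200, w100 and pan above 50 N).
It also fails if it takes over 69 s, if anything falls off the work surface, if the arm or the gripper's body presses on something with over 40 N, if the wrist force passes 120 N, or if a joint passes its speed limit or range.

ROBOT

A 6-joint arm with a two-finger parallel gripper is mounted at the origin on the work surface. World frame = base frame: x ahead of the robot, y to its left, z up, the work surface at z = 0. Lengths are in m, angles in rad, forces in N, time in s.
With the tool pointing down it reaches from about 0.25 to 0.725 m from the base axis. Payload 4 kg.
Tool frame: the origin (TCP) lies midway between the tips of the shut fingers; the grasp point (between the pads) lies 19 mm behind it; z points along the fingers, y is the direction in which the jaws open and shut (so a half turn about z gives the same grasp; the last joint's range is limited). The gripper opens to 85 mm and grips with 20 to 120 N. Pads are 22 mm wide; open, the fingers measure 114 mm over their backs; the gripper's body (76 mm by 85 mm) begins 54 mm behind the grasp point. The pads swing forward as they close: fully open they stand 13 mm farther back than shut.
Start: joints at [-1.211, 0.241, 0.005, 1.335, 0, 1.571], TCP at [0.176, -0.468, 0.21] pointing down, gripper open.
Joint ranges: [-2.72, 2.72], [-1.05, 1.87], [-1.09, 1.28], [-1.99, 2.15], [-1.42, 1.44], [-3.14, 3.14]. Speed limits (rad/s): [2.79, 2.79, 3.14, 3.14, 3.14, 3.14].

INTERFACE

Orientations are given as a unit quaternion [x, y, z, w].
In Python, from bench import readout, get_image, sign_off gives the robot as it stands.
- The arm moves only by the tool play_rows, never from a script. Its argument "targets" is one flat list of numbers, 5 for each row, row after row: the gripper's target within -1 to 1 (fully open at 1, half-way at 0, shut at -1), then the shift along the tool's x, y, z in m, then the turn about the tool's z in rad. In form: [grip, tx, ty, tz, roll, grip, tx, ty, tz, roll, ...]. A call has 1 to 20 rows; each row is the pose to reach, as a shift and turn from the pose commanded when the call began, along the tool's axes at that moment; what a row does not reach only later rows make up. A row lasts 1/12 s, in which the tool goes at most 41.7 mm and 7.16 degrees, less where a joint would pass 70% of its speed; a pose out of reach is approached as far as the arm can. A call with a gripper value outside its range is refused whole. The fingers move at their own pace and stop on an object; "grip_force" is the grip in N (left out, the last holds). Time passes only in rows, so rows that repeat a pose let the fingers close. It gives the time, the measured TCP pose, the force and the opening at its end, in the units of the state.
- readout.sense(): the state, without advancing time (a new reading comes with each control period).
- get_image(name): name is "side" or "top"; returns a dict with "frame" (480x640x3 uint8, red, green, blue), "fov_y" (degrees; the focal length in pixels is half the picture's height over the tangent of half this angle, whatever the lens; pixels are square), "cx", "cy" (the principal point, pixels), "T" (4x4, takes a point from camera to world coordinates). Camera axes: x right, y down, z forward; pixel columns grow to the right and rows downward; lengths in m; the calibration is good to about 2 mm. A picture is of the moment at which its call begins. There is no depth.
- sign_off(): hands the job in, once; it reports no verdict.
The state is a dict: "time_s": time; "joint_pos": joint angles; "qvel": joint speeds; "joint_torque": joint torques, N m; "position": TCP position; "tool_rot": TCP orientation; "contact_force": force on the tool from outside, world axes, zero at the start; "ft_torque": the same for the moment, N m; "opening": opening from 0.0 (shut) to 1.0 (fully open).
Only numpy, scipy, OpenCV 4.12 (cv2) and the standard library are available. Lean on these libraries where they do the work, as an engineer would, in place of code of your own. Each camera call takes 0.05 s, during which the arm holds its last target.

## Working session

There is one attempt and no reset: what is moved stays moved. The work goes in short steps, Python scripts to look and compute and a tool call to move; the robot and the scene stay as the last step left them, time stands still between calls to the robot, and variables do not carry over. Pictures are saved under pics/ and viewed, and the job is handed in when it is done.

Besides the shell and the picture viewer there is one more tool, called after "Emit:" as name(argument=value, ...) on one line, values as JSON. play_rows: Moves the arm, as the interface text tells. Its arguments: {"type":"object","properties":{"targets":{"type":"array"},"grip_force":{"type":"number"}},"required":["targets"]}

```bash
mkdir -p pics
python3 - <<'E'
from bench import readout,get_image
import cv2,numpy as np,pickle
s=readout.sense(); print(s)
for n in("top","side"):
    d=get_image(n); cv2.imwrite(f"pics/{n}0.png",d["frame"][:,:,::-1]); pickle.dump(d,open(f"{n}0.pkl","wb"))
    print(n,d["fov_y"],d["cx"],d["cy"],np.round(d["T"],4).tolist(),[k for k in d])
E
ls
```

```text
{'time_s': 0.0, 'joint_pos': array([-1.21101596e+00,  2.41417545e-01,  3.69150397e-03,  1.33520068e+00,
       -1.28798442e-05,  1.57077373e+00]), 'qvel': array([ 0.00014794, -0.00109938, -0.00220484, -0.00047593, -0.00098768,
       -0.00012287]), 'joint_torque': array([-1.61440727e-03, -3.72312427e+01,  2.52411640e+01,  1.67964696e-02,
       -2.32058037e-04, -1.44482374e-05]), 'position': array([ 0.17578565, -0.46733785,  0.20859825]), 'tool_rot': array([ 9.83860766e-01,  1.78932551e-01, -1.96910444e-04, -1.04685604e-03]), 'contact_force': array([-0.02312852,  0.58722825, -0.50984101]), 'ft_torque': array([-0.02306858,  0.03138595,  0.04270694]), 'opening': 1.0027007722721846}
top 45.56463477006675 321.70738616666654 231.7693591053348 [[0.0027, -0.997, 0.078, 0.3969], [-1.0, -0.0025, 0.0028, 0.0096], [-0.0026, -0.078, -0.997, 1.4466], [0.0, 0.0, 0.0, 1.0]] ['frame', 'fov_y', 'cx', 'cy', 'T']
side 46.18787909009357 315.4905529453573 228.9548998848268 [[0.9992, -0.0238, 0.031, 0.4653], [-0.039, -0.5489, 0.835, -1.1279], [-0.0028, -0.8356, -0.5494, 0.8311], [0.0, 0.0, 0.0, 1.0]] ['frame', 'fov_y', 'cx', 'cy', 'T']
pics
side0.pkl
top0.pkl
```

View pics/top0.png

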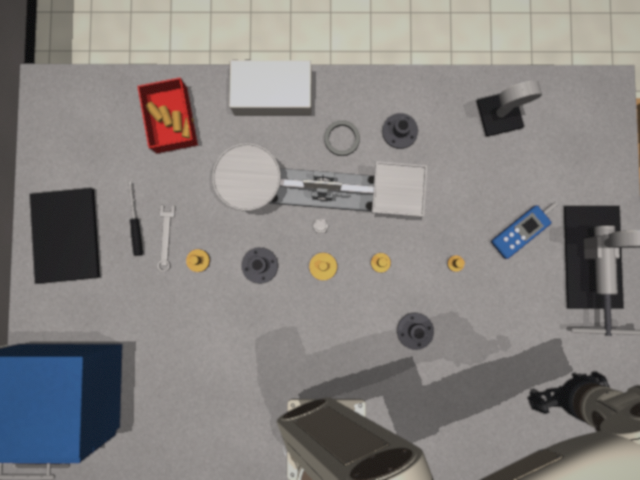

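View pics/side0.png

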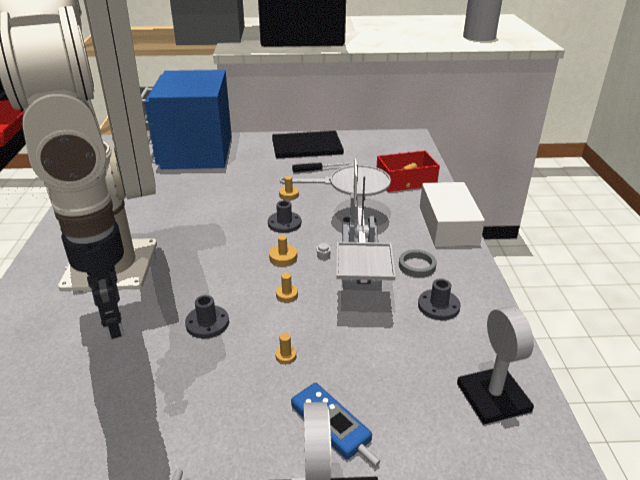

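```bash
cat > h.py <<'E'
import cv2,numpy as np,pickle
from scipy.optimize import minimize,least_squares
def K(d):
    f=d["frame"].shape[0]/2/np.tan(np.radians(d["fov_y"]/2)); return f
def proj(d,P):
    P=np.atleast_2d(P); T=d["T"]; c=(P-T[:3,3])@T[:3,:3]; f=K(d)
    return np.c_[d["cx"]+f*c[:,0]/c[:,2], d["cy"]+f*c[:,1]/c[:,2]]
def ray(d,u,v,z):
    f=K(d); T=d["T"]; r=T[:3,:3]@np.array([(u-d["cx"])/f,(v-d["cy"])/f,1]); o=T[:3,3]
    return o+r*(z-o[2])/r[2]
def circ(x,y,z,r,n=48):
    a=np.linspace(0,2*np.pi,n,endpoint=False); return np.c_[x+r*np.cos(a),y+r*np.sin(a),0*a+z]
def sil(d,x,y,z0,parts,S=4):
    m=np.zeros((480*S,640*S),np.uint8)
    for r,a,b in parts:
        p=proj(d,np.r_[circ(x,y,z0+a,r),circ(x,y,z0+b,r)])
        h=cv2.convexHull(((p+.5)*S-.5).astype(np.float32)).round().astype(np.int32)
        cv2.fillConvexPoly(m,h,1)
    return m
def cen(m,S=1):
    M=cv2.moments(m,True); return np.array([(M["m10"]/M["m00"]+.5)/S-.5,(M["m01"]/M["m00"]+.5)/S-.5]),M["m00"]/S/S
PARTS={"w500":[(.035,0,.02),(.011,.02,.064)],"w300":[(.029,0,.017),(.011,.017,.061)],
"w200":[(.025,0,.015),(.011,.015,.059)],"w100":[(.021,0,.012),(.011,.012,.056)],"flange":[(.046,0,.014),(.02,.014,.064)]}
def blob(d,u,v,kind,win=40):
    hsv=cv2.cvtColor(d["frame"],cv2.COLOR_RGB2HSV)
    m=((hsv[...,0]>10)&(hsv[...,0]<32)&(hsv[...,1]>120)&(hsv[...,2]>60)) if kind!="flange" else (hsv[...,2]<80)
    n,l,st,c=cv2.connectedComponentsWithStats(m.astype(np.uint8))
    ids=[i for i in range(1,n) if abs(c[i][0]-u)<win and abs(c[i][1]-v)<win]
    i=min(ids,key=lambda i:-st[i,4]); return (l==i).astype(np.uint8)
def fit(ds,ms,kind,z0=0,x0=None):
    cs=[cen(m) for m in ms]
    def res(p):
        return np.concatenate([cen(sil(d,p[0],p[1],z0,PARTS[kind]),4)[0]-c[0] for d,c in zip(ds,cs)])
    r=least_squares(res,x0,diff_step=1e-2)
    return r.x,res(r.x),[ (c[1],cen(sil(d,*r.x,z0,PARTS[kind]),4)[1]) for d,c in zip(ds,cs)]
E
python3 - <<'E'
from h import *
t=pickle.load(open("top0.pkl","rb"));s=pickle.load(open("side0.pkl","rb"))
c={"w300":((197,260),(289,188)),"w500":((323,266),(283,252)),"w200":((381,262),(287,290)),"w100":((456,263),(286,349)),"flange":((260,265),(285,217))}
for k,(a,b) in c.items():
    x0=ray(t,*a,.02)[:2]
    try:
        ms=[blob(t,*a,k,12),blob(s,*b,k,15)]
        print(k,x0)
        for nm,D,M in(("both",[t,s],ms),("top",[t],ms[:1]),("side",[s],ms[1:])):
            x,r,ar=fit(D,M,k,0,x0); print("  ",nm,x.round(4),r.round(2),np.round(ar))
    except Exception as e: print(k,e)
g=lambda d,a,n,z:cv2.imwrite(n,cv2.resize(d["frame"][a[1]:a[3],a[0]:a[2],::-1],None,fx=z,fy=z,interpolation=cv2.INTER_CUBIC))
g(t,(190,130,450,300),"pics/tc.png",3); g(s,(240,140,440,300),"pics/sc.png",4)
E
```

```text
w300 [0.43701069 0.3247357 ]
   both [0.438 0.325] [ 0.29 -0.43 -0.49 -0.6 ] [[384. 459.]
 [280. 334.]]
   top [0.437  0.3257] [0.01 0.  ] [[384. 460.]]
   side [0.4394 0.3212] [-0.01  0.  ] [[280. 332.]]
w500 [0.42290271 0.01021125]
   both [0.4242 0.0098] [ 0.34 -0.54 -0.53 -0.6 ] [[550. 627.]
 [563. 640.]]
   top [0.4229 0.0106] [ 0.01 -0.01] [[550. 628.]]
   side [0.4257 0.0072] [-0.  0.] [[563. 642.]]
w200 [ 0.4332468 -0.1343647]
   both [ 0.4343 -0.1348] [ 0.39 -0.58 -0.53 -0.59] [[264. 330.]
 [406. 476.]]
   top [ 0.4329 -0.1338] [ 0.   -0.01] [[264. 329.]]
   side [ 0.4356 -0.1368] [0.01 0.02] [[406. 477.]]
w100 [ 0.43125508 -0.32119591]
   both [ 0.4332 -0.3239] [ 0.5  -0.67 -0.54 -0.54] [[189. 246.]
 [417. 491.]]
   top [ 0.4315 -0.3227] [0. 0.] [[189. 246.]]
   side [ 0.4343 -0.3255] [ 0.01 -0.01] [[417. 495.]]
flange [0.42497094 0.16730794]
   both [0.4275 0.1654] [-0.15 -0.24 -0.28  0.37] [[ 236. 1085.]
 [ 443.  797.]]
   top [0.4269 0.165 ] [0.01 0.  ] [[ 236. 1086.]]
   side [0.4282 0.1673] [-0.   -0.01] [[443. 796.]]
```

View pics/tc.png

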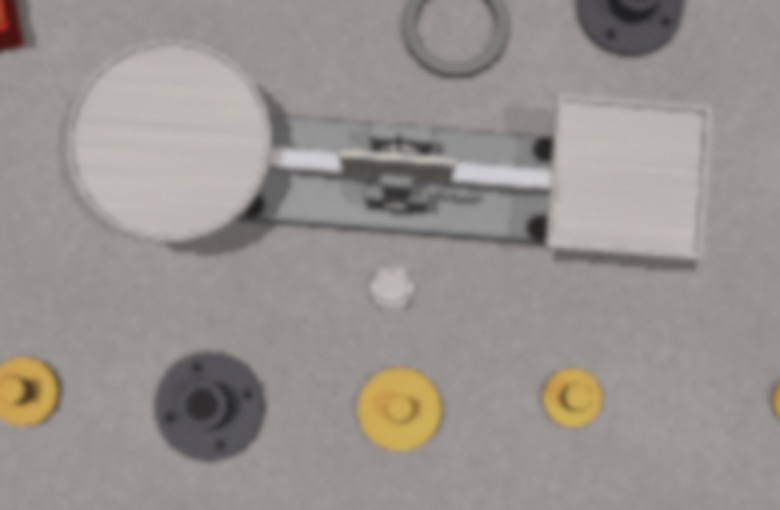

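View pics/sc.png

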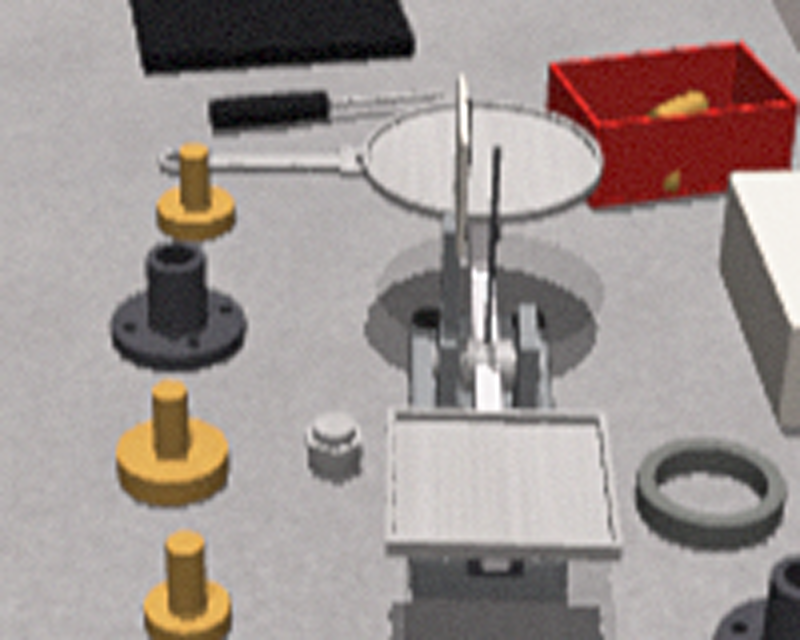

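Run:
```python
from h import *
t=pickle.load(open("top0.pkl","rb"));s=pickle.load(open("side0.pkl","rb"))
P=[ray(t,190+(a+.5)/3-.5,130+(b+.5)/3-.5,.125) for a,b in((562,95),(710,107),(698,260),(550,247))]
print(np.round(P,4),np.mean(P,0))
P=[ray(s,240+a/4-.4,140+b/4-.4,.125) for a,b in((390,410),(606,415),(621,547),(387,545))]
print(np.round(P,4),np.mean(P,0))
print("pan top",ray(t,246.3,177.3,.124))
# side pan rim ellipse: x 360..603,y 102..216
from itertools import product
p=proj(s,circ(*ray(t,246.3,177.3,.124)[:2],.124,.078)); print((p-[240,140])[:,0].min()*4,(p-[240,140])[:,0].max()*4,(p-[240,140])[:,1].min()*4,(p-[240,140])[:,1].max()*4)
for n,q in(("adapter",(320,226,.03)),("w300",(0,0,0))): print(n,ray(t,*q))
```

```text
[[ 0.666  -0.1157  0.125 ]
 [ 0.6568 -0.231   0.125 ]
 [ 0.5368 -0.2204  0.125 ]
 [ 0.5467 -0.1058  0.125 ]] [ 0.60158918 -0.16821036  0.125     ]
[[ 0.5507 -0.1095  0.125 ]
 [ 0.6688 -0.1194  0.125 ]
 [ 0.6588 -0.2361  0.125 ]
 [ 0.5407 -0.2294  0.125 ]] [ 0.6047415  -0.17359685  0.125     ]
pan top [0.6277329  0.19016107 0.124     ]
354.75909156927037 590.3344434521896 96.92384345796052 208.22560838269396
adapter [0.52208145 0.01792638 0.03      ]
w300 [ 1.11849969e+00  8.60348736e-01 -2.22044605e-16]
```

Emit:
play_rows(targets=[1, 0.458, -0.504, 0, 0.36, 1, 0.458, -0.504, 0, 0.36, 1, 0.458, -0.504, 0, 0.36, 1, 0.458, -0.504, 0, 0.36, 1, 0.458, -0.504, 0, 0.36, 1, 0.458, -0.504, 0, 0.36, 1, 0.458, -0.504, 0, 0.36, 1, 0.458, -0.504, 0, 0.36, 1, 0.458, -0.504, 0, 0.36, 1, 0.458, -0.504, 0, 0.36, 1, 0.458, -0.504, 0, 0.36, 1, 0.458, -0.504, 0, 0.36, 1, 0.458, -0.504, 0, 0.36, 1, 0.458, -0.504, 0, 0.36, 1, 0.458, -0.504, 0, 0.36, 1, 0.458, -0.504, 0, 0.36, 1, 0.458, -0.504, 0, 0.36, 1, 0.458, -0.504, 0, 0.36, 1, 0.458, -0.504, 0, 0.36], grip_force=50)

```text
time_s: 1.68
position: [0.426, 0.0314, 0.2093]
tool_rot: [1.0, 0.025, -0.001, -0.017]
contact_force: [0.7, -1.2, 0.2]
opening: 1.006
```

Emit:
play_rows(targets=[1, 0, 0, 0, 0, 1, 0, 0, 0, 0])

```text
time_s: 1.85
position: [0.4256, 0.0314, 0.2095]
tool_rot: [1.0, 0.025, -0.001, -0.017]
contact_force: [-0.3, 0.3, -0.3]
opening: 1.001
```

Run:
```python
from bench import readout,get_image
import cv2
s=readout.sense(); print({k:s[k].round(4) if k!="time_s" and k!="opening" else s[k] for k in s})
for n in("top","side"): cv2.imwrite(f"pics/{n}1.png",get_image(n)["frame"][:,:,::-1])
```

```text
{'time_s': 1.85, 'joint_pos': array([ 0.0481,  0.0965, -0.1708,  1.3048,  0.0334,  3.1406]), 'qvel': array([ 0.0017, -0.008 , -0.006 ,  0.0005,  0.0008, -0.0001]), 'joint_torque': array([  0.0515, -29.6546,  25.2367,  -0.058 ,   0.1121,  -0.    ]), 'position': array([0.4256, 0.0314, 0.2095]), 'tool_rot': array([ 0.9996,  0.0245, -0.0011, -0.0167]), 'contact_force': array([-0.2709,  0.263 , -0.3331]), 'ft_torque': array([-0.0592,  0.0651,  0.009 ]), 'opening': 1.0006276783660335}
```

Emit:
play_rows(targets=[1, 0, -0.03, 0, -1.55, 1, 0, -0.06, 0, -1.55, 1, 0, -0.09, 0, -1.55, 1, 0, -0.11, 0, -1.55, 1, 0, -0.13, 0, -1.55, 1, 0, -0.13, 0, -1.55, 1, 0, -0.13, 0, -1.55, 1, 0, -0.13, 0, -1.55, 1, 0, -0.13, 0, -1.55, 1, 0, -0.13, 0, -1.55, 1, 0, -0.13, 0, -1.55, 1, 0, -0.13, 0, -1.55, 1, 0, -0.13, 0, -1.55, 1, 0, -0.13, 0, -1.55])

```text
time_s: 3.12
position: [0.4191, 0.1613, 0.2141]
tool_rot: [0.696, 0.717, 0.011, -0.013]
contact_force: [-0.8, 0.6, 0.3]
opening: 0.999
```

```bash
cat > st.py <<'E'
from bench import readout
import numpy as np
from scipy.spatial.transform import Rotation as R
s=readout.sense(); r=R.from_quat(s["tool_rot"]).as_matrix()
print("t",s["time_s"],"pos",s["position"].round(4),"toolx",r[:,0].round(3),"tooly",r[:,1].round(3),"z",r[:,2].round(3),"q",s["joint_pos"].round(2),"F",s["contact_force"].round(1),"op",round(s["opening"],3))
E
python3 st.py
```

```text
t 3.1167 pos [0.4191 0.1613 0.2141] toolx [-0.029  0.999  0.033] tooly [ 1.     0.03  -0.001] z [-0.002  0.033 -0.999] q [ 0.34  0.13 -0.12  1.31  0.03  1.89] F [-0.8  0.6  0.3] op 0.999
```

```bash
cat > go.py <<'E'
import sys
from bench import readout
from scipy.spatial.transform import Rotation as R
import numpy as np
s=readout.sense(); r=R.from_quat(s["tool_rot"]).as_matrix(); p=s["position"]
print("pos",p.round(4),"F",s["contact_force"].round(1),"op",round(s["opening"],3),"t",s["time_s"])
for a in sys.argv[1:]:
    w=np.array(eval(a)); print(a,"->",(r.T@(w-p)).round(4).tolist())
E
python3 go.py "[.4275,.1654,.1]" "[.4275,.1654,.024]"
```

```text
pos [0.4191 0.1613 0.2141] F [-0.8  0.6  0.3] op 0.999 t 3.1167
[.4275,.1654,.1] -> [0.0001, 0.0087, 0.1141]
[.4275,.1654,.024] -> [-0.0025, 0.0088, 0.1901]
```

Emit:
play_rows(targets=[1, 0, 0.009, 0.04, 0, 1, 0, 0.009, 0.08, 0, 1, 0, 0.009, 0.114, 0, 1, -0.001, 0.009, 0.14, 0, 1, -0.002, 0.009, 0.165, 0, 1, -0.0025, 0.009, 0.182, 0, 1, -0.0025, 0.009, 0.19, 0, 1, -0.0025, 0.009, 0.19, 0, -1, -0.0025, 0.009, 0.19, 0, -1, -0.0025, 0.009, 0.19, 0, -1, -0.0025, 0.009, 0.19, 0, -1, -0.0025, 0.009, 0.19, 0, -1, -0.0025, 0.009, 0.19, 0, -1, -0.0025, 0.009, 0.19, 0, -1, -0.0025, 0.009, 0.19, 0], grip_force=60)

```text
time_s: 4.37
position: [0.4277, 0.1661, 0.0254]
tool_rot: [0.697, 0.717, 0.012, -0.013]
contact_force: [-4.0, -0.2, 7.9]
opening: 0.436
```

```bash
python3 go.py "[.43,.15,.2]" "[.603,-.171,.2]"; python3 st.py;python3 - <<'E'
from bench import get_image
import cv2
for n in("top","side"):
    f=get_image(n)["frame"][:,:,::-1]; cv2.imwrite(f"pics/{n}2.png",f)
    c=f[140:320,180:400] if n=="side" else f[180:320,180:400]
    cv2.imwrite(f"pics/{n}2c.png",cv2.resize(c,None,fx=3,fy=3))
E
```

```text
pos [0.4277 0.1661 0.0254] F [-4.  -0.2  7.9] op 0.436 t 4.3667
[.43,.15,.2] -> [-0.0101, 0.0016, -0.175]
[.603,-.171,.2] -> [-0.3358, 0.1651, -0.1865]
t 4.3667 pos [0.4277 0.1661 0.0254] toolx [-0.029  0.999  0.035] tooly [ 1.     0.029 -0.001] z [-0.002  0.035 -0.999] q [ 0.35  0.33 -0.41  0.83  0.03  1.89] F [-4.  -0.2  7.9] op 0.436
```

View pics/side2c.png

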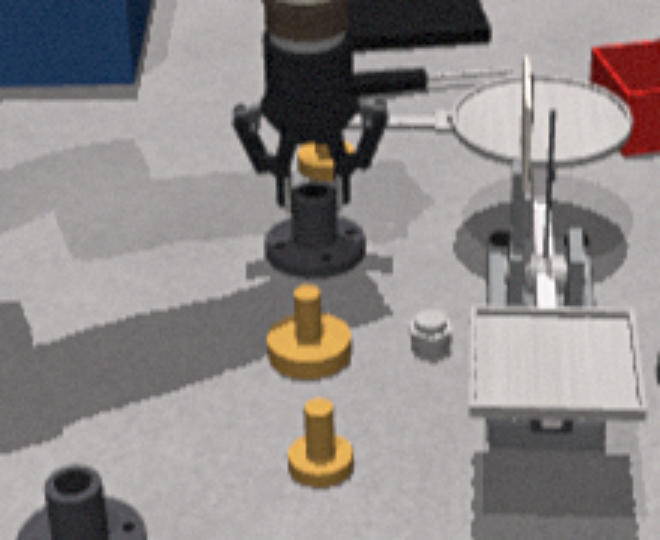

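Run:
```python
from h import *
s=pickle.load(open("side0.pkl","rb"))
f=cv2.imread("pics/side2.png")
for P in([.4277,.1661,.0254],[.4477,.166,.03],[.4477,.166,.04],[.4275,.1654,.064],[.4275,.1654,.014]): print(P,proj(s,P))
c=f[170:240,250:330]; cv2.imwrite("pics/z.png",cv2.resize(c,None,fx=8,fy=8,interpolation=cv2.INTER_CUBIC))
```

```text
[0.4277, 0.1661, 0.0254] [[283.78246668 215.59113872]]
[0.4477, 0.166, 0.03] [[291.13789195 213.99443431]]
[0.4477, 0.166, 0.04] [[291.03900569 210.83482163]]
[0.4275, 0.1654, 0.064] [[283.21592602 203.44191517]]
[0.4275, 0.1654, 0.014] [[283.84854778 219.29367453]]
```

View pics/z.png

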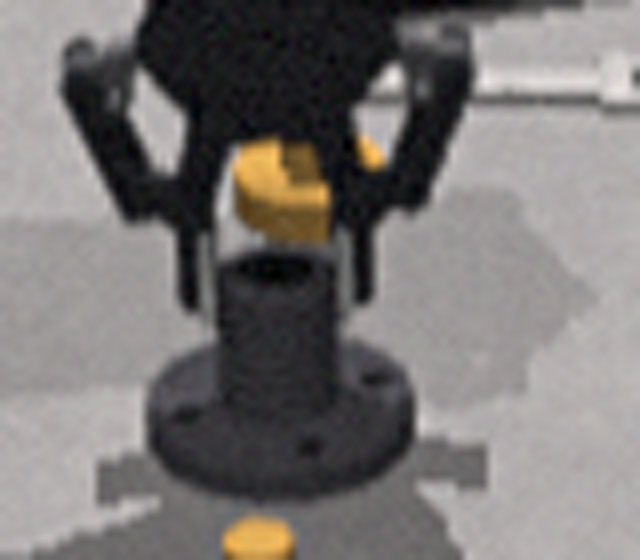

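Emit:
play_rows(targets=[-1, 0, 0, -0.01, 0, -1, -0.001, 0, -0.03, 0, -1, -0.003, 0, -0.065, 0, -1, -0.005, 0, -0.1, 0, -1, -0.006, 0, -0.135, 0, -1, -0.006, 0, -0.165, 0, -1, -0.006, 0, -0.18, 0, -1, -0.006, 0, -0.185, 0, -1, -0.006, 0, -0.185, 0])

```text
time_s: 5.22
position: [0.4287, 0.1534, 0.2091]
tool_rot: [0.697, 0.717, 0.012, -0.012]
contact_force: [-0.4, 0.6, -8.5]
opening: 0.436
```

```bash
python3 go.py "[.43,-.02,.21]" "[.43,-.171,.21]" "[.603,-.171,.21]" "[.603,-.171,.16]"
python3 - <<'E'
from bench import get_image
import cv2
for n in("side",):
    f=get_image(n)["frame"][:,:,::-1]; cv2.imwrite(f"pics/{n}3.png",f)
    c=f[80:280,200:400]
    cv2.imwrite(f"pics/{n}3c.png",cv2.resize(c,None,fx=3,fy=3))
E
```

```text
pos [0.4287 0.1534 0.2091] F [-0.4  0.6 -8.5] op 0.436 t 5.2167
[.43,-.02,.21] -> [-0.1733, -0.0037, -0.0067]
[.43,-.171,.21] -> [-0.3241, -0.0081, -0.0118]
[.603,-.171,.21] -> [-0.3291, 0.1648, -0.012]
[.603,-.171,.16] -> [-0.3308, 0.1648, 0.0379]
```

View pics/side3c.png

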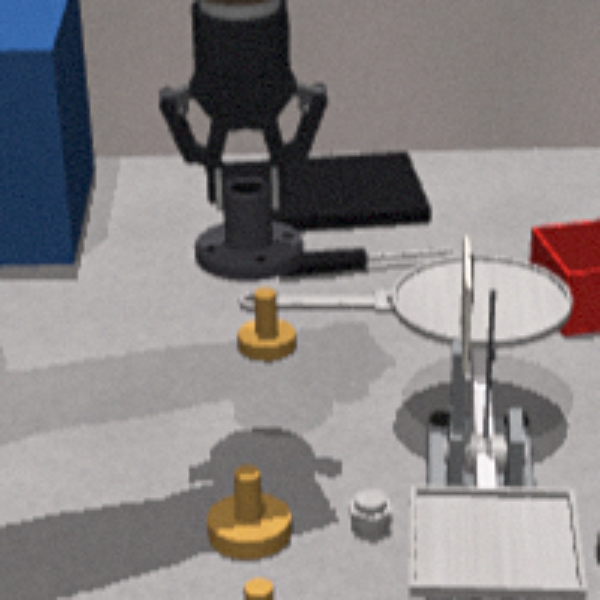

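Emit:
play_rows(targets=[-1, -0.03, -0.001, -0.001, 0, -1, -0.07, -0.002, -0.003, 0, -1, -0.11, -0.003, -0.004, 0, -1, -0.15, -0.004, -0.006, 0, -1, -0.19, -0.005, -0.007, 0, -1, -0.23, -0.006, -0.008, 0, -1, -0.27, -0.007, -0.01, 0, -1, -0.3, 0.005, -0.011, 0, -1, -0.322, 0.03, -0.012, 0, -1, -0.327, 0.06, -0.012, 0, -1, -0.329, 0.1, -0.012, 0, -1, -0.329, 0.135, -0.012, 0, -1, -0.329, 0.157, -0.012, 0, -1, -0.329, 0.165, -0.012, 0, -1, -0.329, 0.165, -0.012, 0, -1, -0.329, 0.165, -0.012, 0])

```text
time_s: 6.6
position: [0.6017, -0.1701, 0.2053]
tool_rot: [0.696, 0.717, 0.009, -0.016]
contact_force: [-0.9, 0.2, -8.6]
opening: 0.436
```

```bash
python3 go.py "[.603,-.171,.16]" "[.603,-.171,.106]"
python3 - <<'E'
from bench import get_image
import cv2
for n in("side","top"):
    f=get_image(n)["frame"][:,:,::-1]; cv2.imwrite(f"pics/{n}4.png",f)
    c=f[120:320,280:480] if n=="side" else f[120:280,300:500]
    cv2.imwrite(f"pics/{n}4c.png",cv2.resize(c,None,fx=3,fy=3,interpolation=cv2.INTER_CUBIC))
E
```

```text
pos [ 0.6017 -0.1701  0.2053] F [-0.9  0.2 -8.6] op 0.436 t 6.6
[.603,-.171,.16] -> [-0.0025, 0.0017, 0.0452]
[.603,-.171,.106] -> [-0.0044, 0.0021, 0.0992]
```

View pics/side4c.png

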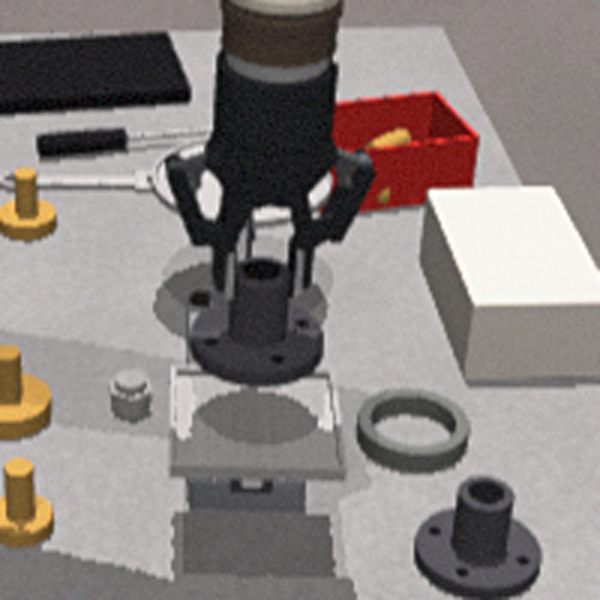

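View pics/top4c.png

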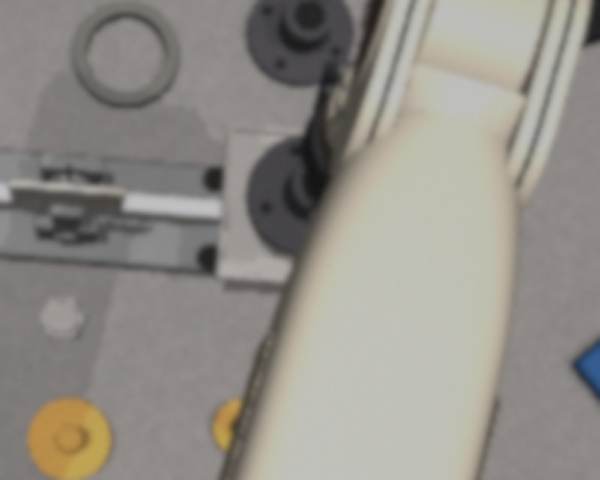

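Emit:
play_rows(targets=[-1, -0.001, 0.001, 0.015, 0, -1, -0.002, 0.002, 0.035, 0, -1, -0.003, 0.002, 0.047, 0, -1, -0.003, 0.002, 0.052, 0, -1, -0.003, 0.002, 0.057, 0, -1, -0.003, 0.002, 0.061, 0, -1, -0.003, 0.002, 0.065, 0, -1, -0.003, 0.002, 0.069, 0, -1, -0.003, 0.002, 0.073, 0, -1, -0.002, 0.002, 0.077, 0, -1, -0.002, 0.002, 0.081, 0, -1, -0.001, 0.002, 0.085, 0, -1, -0.001, 0.002, 0.089, 0, -1, 0, 0.002, 0.092, 0, -1, 0, 0.002, 0.094, 0, -1, 0, 0.002, 0.094, 0])

```text
time_s: 8.03
position: [0.6051, -0.1673, 0.1149]
tool_rot: [0.697, 0.717, 0.011, -0.013]
contact_force: [1.9, -1.3, -6.3]
opening: 0.439
```

```bash
python3 go.py
python3 - <<'E'
from bench import get_image
import cv2
for n in("side",):
    f=get_image(n)["frame"][:,:,::-1]; cv2.imwrite(f"pics/{n}5.png",f)
    c=f[120:320,280:480] if n=="side" else f[120:280,300:500]
    cv2.imwrite(f"pics/{n}5c.png",cv2.resize(c,None,fx=3,fy=3,interpolation=cv2.INTER_CUBIC))
E
```

```text
pos [ 0.6051 -0.1673  0.1149] F [ 1.9 -1.3 -6.3] op 0.439 t 8.0333
```

View pics/side5c.png

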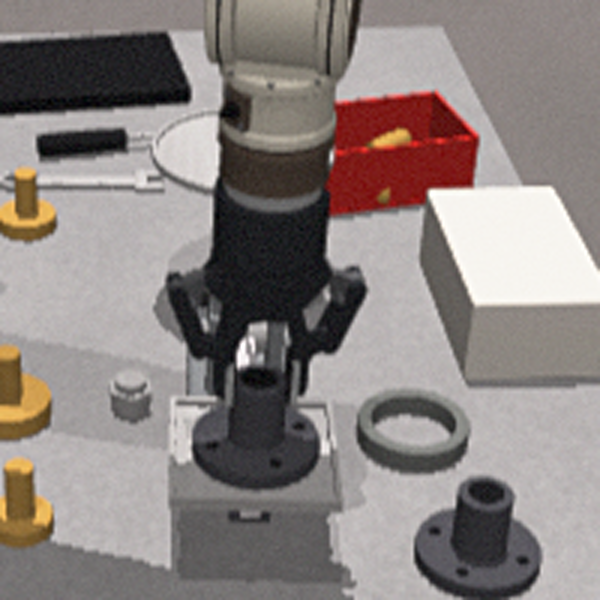

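Emit:
play_rows(targets=[-1, 0, 0, 0.001, 0, -1, 0, 0, 0.002, 0, -1, 0, 0, 0.003, 0, -1, 0.0003, 0, 0.004, 0, -1, 0.0005, 0, 0.005, 0, -1, 0.0005, 0, 0.005, 0])

```text
time_s: 8.58
position: [0.6051, -0.1666, 0.1103]
tool_rot: [0.696, 0.717, 0.011, -0.013]
contact_force: [1.1, 1.5, -4.2]
opening: 0.44
```

Emit:
play_rows(targets=[-1, 0, 0, 0.001, 0, -1, 0, 0, 0.001, 0])

```text
time_s: 8.75
position: [0.605, -0.1665, 0.1093]
tool_rot: [0.696, 0.717, 0.011, -0.013]
contact_force: [1.5, 2.4, -4.1]
opening: 0.438
```

Emit:
play_rows(targets=[-1, 0, 0, 0.001, 0, -1, 0, 0, 0.0015, 0, -1, 0, 0, 0.002, 0, -1, 0, 0, 0.002, 0])

```text
time_s: 9.08
position: [0.6051, -0.1664, 0.1087]
tool_rot: [0.697, 0.717, 0.012, -0.012]
contact_force: [-2.2, 4.1, 4.1]
opening: 0.438
```

Emit:
play_rows(targets=[-0.1, 0, 0, 0.001, 0, 0, 0, 0, 0.001, 0, 0.3, 0, 0, 0.001, 0, 1, 0, 0, 0.001, 0, 1, 0, 0, 0.001, 0, 1, 0, 0, 0.001, 0])

```text
time_s: 9.58
position: [0.6048, -0.1671, 0.1061]
tool_rot: [0.697, 0.717, 0.011, -0.013]
contact_force: [-0.7, -0.3, -0.5]
opening: 1.003
```

```bash
python3 st.py; python3 go.py "[.603,-.169,.2]" "[.45,-.15,.24]" "[.4242,.0098,.2]" "[.4242,.0098,.1]"
python3 - <<'E'
from bench import get_image
import cv2
for n in("side",):
    f=get_image(n)["frame"][:,:,::-1]; cv2.imwrite(f"pics/{n}6.png",f)
    c=f[120:320,280:480] if n=="side" else f[120:280,300:500]
    cv2.imwrite(f"pics/{n}6c.png",cv2.resize(c,None,fx=3,fy=3,interpolation=cv2.INTER_CUBIC))
E
```

```text
t 9.5833 pos [ 0.6048 -0.1671  0.1061] toolx [-0.029  0.999  0.033] tooly [ 1.     0.029 -0.002] z [-0.003  0.033 -0.999] q [-0.29  0.56  0.21  1.23  0.03  1.26] F [-0.7 -0.3 -0.5] op 1.003
pos [ 0.6048 -0.1671  0.1061] F [-0.7 -0.3 -0.5] op 1.003 t 9.5833
[.603,-.169,.2] -> [0.0013, -0.002, -0.0939]
[.45,-.15,.24] -> [0.026, -0.1545, -0.1328]
[.4242,.0098,.2] -> [0.1851, -0.1756, -0.0875]
[.4242,.0098,.1] -> [0.1818, -0.1754, 0.0125]
```

View pics/side6c.png

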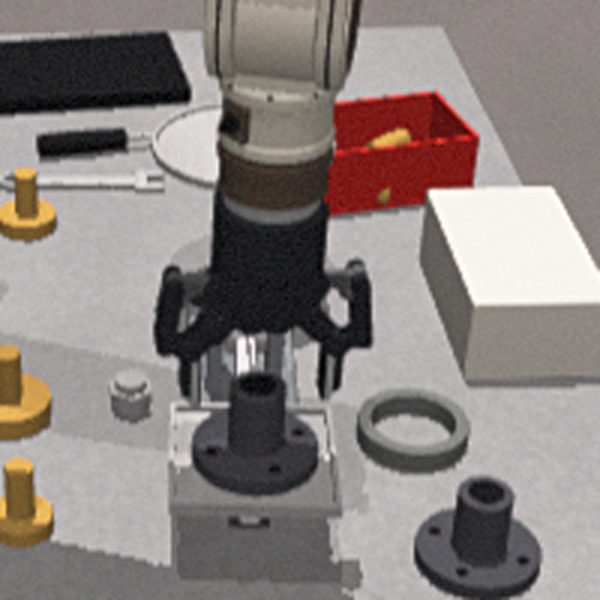

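Emit:
play_rows(targets=[1, 0.001, 0, -0.03, 0, 1, 0.001, 0, -0.07, 0, 1, 0.001, -0.005, -0.1, 0, 1, 0.01, -0.035, -0.11, 0, 1, 0.03, -0.07, -0.11, 0, 1, 0.055, -0.105, -0.11, 0, 0.4, 0.085, -0.135, -0.105, 0, 0.4, 0.12, -0.16, -0.1, 0, 0.4, 0.155, -0.174, -0.095, 0, 0.4, 0.182, -0.1755, -0.08, 0, 0.4, 0.184, -0.1755, -0.05, 0, 0.4, 0.182, -0.1755, -0.012, 0, 0.4, 0.181, -0.1755, 0.012, 0, 0.4, 0.181, -0.1755, 0.012, 0])

```text
time_s: 10.8
position: [0.4197, 0.0096, 0.0965]
tool_rot: [0.696, 0.717, 0.008, -0.016]
contact_force: [-0.8, 0.4, 0.2]
opening: 0.701
```

```bash
python3 go.py "[.4242,.0098,.03]"
python3 - <<'E'
from bench import get_image
import cv2,pickle
for n in("side","top"):
    d=get_image(n);pickle.dump(d,open(n+"7.pkl","wb"));f=d["frame"][:,:,::-1]; cv2.imwrite(f"pics/{n}7.png",f)
    c=f[140:320,230:430] if n=="side" else f[120:280,220:480]
    cv2.imwrite(f"pics/{n}7c.png",cv2.resize(c,None,fx=3,fy=3,interpolation=cv2.INTER_CUBIC))
E
```

```text
pos [0.4197 0.0096 0.0965] F [-0.8  0.4  0.2] op 0.701 t 10.8
[.4242,.0098,.03] -> [-0.0021, 0.0052, 0.0664]
```

View pics/side7c.png

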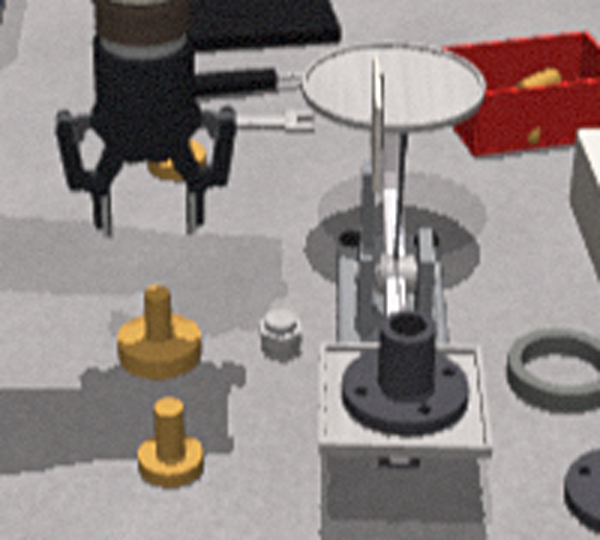

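View pics/top7c.png

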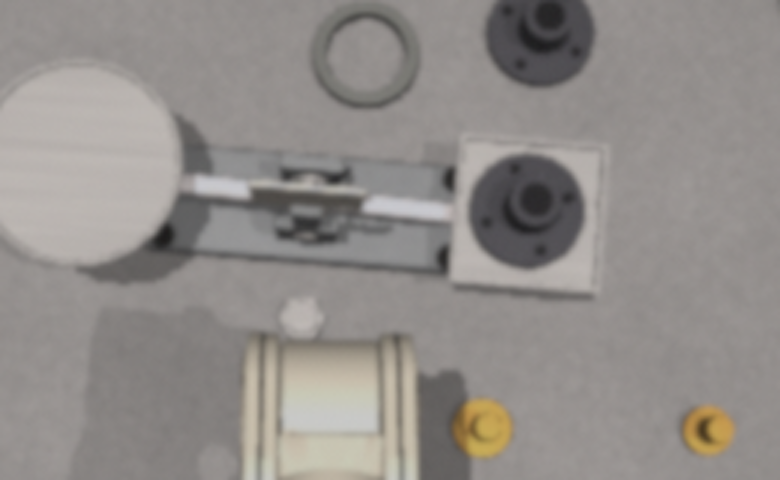

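Emit:
play_rows(targets=[0.4, 0, 0.005, 0.01, 0, 0.4, -0.001, 0.005, 0.035, 0, 0.4, -0.002, 0.005, 0.058, 0, 0.4, -0.002, 0.005, 0.067, 0, 0.4, -0.002, 0.005, 0.067, 0, -1, -0.002, 0.005, 0.067, 0, -1, -0.002, 0.005, 0.067, 0, -1, -0.002, 0.005, 0.067, 0, -1, -0.002, 0.005, 0.067, 0, -1, -0.002, 0.005, 0.067, 0, -1, -0.002, 0.005, 0.067, 0], grip_force=50)

```text
time_s: 11.82
position: [0.4282, 0.0097, 0.0349]
tool_rot: [0.697, 0.717, 0.011, -0.013]
contact_force: [-5.5, -0.0, 6.7]
opening: 0.225
```

```bash
python3 go.py "[.424,.01,.25]" "[.43,.15,.25]"  "[.629,.223,.25]" "[.629,.223,.2]"
python3 - <<'E'
from bench import get_image
import cv2,pickle
for n in("side",):
    d=get_image(n);f=d["frame"][:,:,::-1]; cv2.imwrite(f"pics/{n}8.png",f)
    c=f[160:280,230:380] if n=="side" else f[120:280,220:480]
    cv2.imwrite(f"pics/{n}8c.png",cv2.resize(c,None,fx=4,fy=4,interpolation=cv2.INTER_CUBIC))
E
```

```text
pos [0.4282 0.0097 0.0349] F [-5.5 -0.   6.7] op 0.225 t 11.8167
[.424,.01,.25] -> [0.0076, -0.0047, -0.215]
[.43,.15,.25] -> [0.1473, 0.0054, -0.2103]
[.629,.223,.25] -> [0.2145, 0.2064, -0.2085]
[.629,.223,.2] -> [0.2128, 0.2065, -0.1586]
```

View pics/side8c.png

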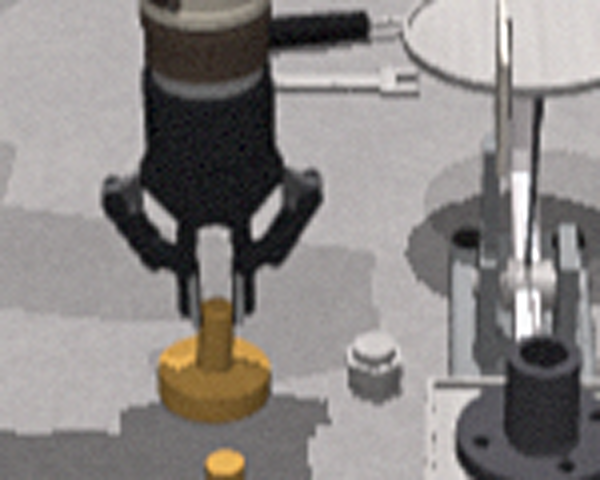

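Emit:
play_rows(targets=[-1, 0.001, 0, -0.015, 0, -1, 0.003, -0.001, -0.05, 0, -1, 0.005, -0.002, -0.09, 0, -1, 0.006, -0.003, -0.13, 0, -1, 0.01, -0.004, -0.17, 0, -1, 0.03, -0.004, -0.2, 0, -1, 0.06, -0.002, -0.213, 0, -1, 0.095, 0, -0.213, 0, -1, 0.13, 0.012, -0.212, 0, -1, 0.155, 0.04, -0.211, 0, -1, 0.175, 0.075, -0.21, 0, -1, 0.19, 0.11, -0.209, 0, -1, 0.2, 0.145, -0.209, 0, -1, 0.207, 0.175, -0.209, 0, -1, 0.211, 0.198, -0.209, 0, -1, 0.212, 0.206, -0.209, 0, -1, 0.212, 0.206, -0.208, 0, -1, 0.212, 0.206, -0.208, 0])

```text
time_s: 13.37
position: [0.6289, 0.2204, 0.2468]
tool_rot: [0.697, 0.717, 0.01, -0.013]
contact_force: [-0.6, -0.0, -5.5]
opening: 0.217
```

```bash
python3 go.py "[.629,.22,.21]" "[.629,.22,.19]"
python3 - <<'E'
from bench import get_image
import cv2,pickle
for n in("side","top"):
    d=get_image(n);f=d["frame"][:,:,::-1]; cv2.imwrite(f"pics/{n}9.png",f)
    c=f[90:250,280:440] if n=="side" else f[120:280,180:400]
    cv2.imwrite(f"pics/{n}9c.png",cv2.resize(c,None,fx=3,fy=3,interpolation=cv2.INTER_CUBIC))
E
```

```text
pos [0.6289 0.2204 0.2468] F [-0.6 -0.  -5.5] op 0.217 t 13.3667
[.629,.22,.21] -> [-0.0016, 0.0003, 0.0368]
[.629,.22,.19] -> [-0.0023, 0.0004, 0.0567]
```

View pics/side9c.png

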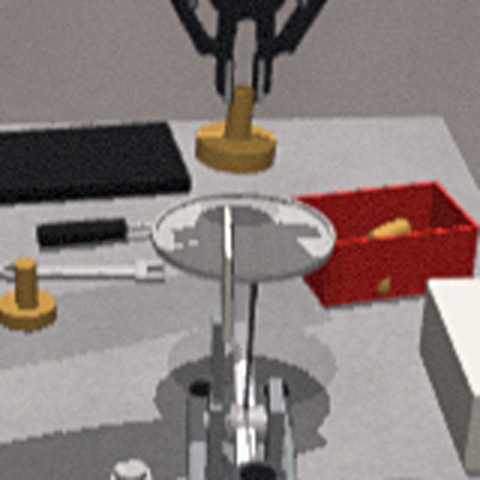

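View pics/top9c.png

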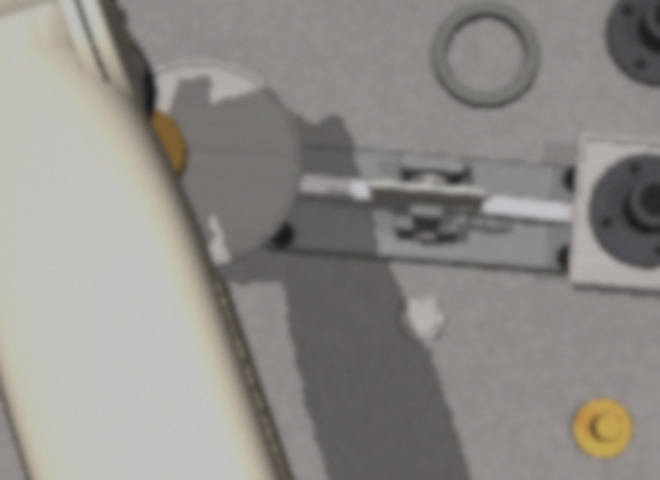

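Emit:
play_rows(targets=[-1, -0.001, 0, 0.015, 0, -1, -0.001, 0, 0.033, 0, -1, -0.002, 0, 0.042, 0, -1, -0.002, 0, 0.046, 0, -1, -0.002, 0, 0.05, 0, -1, -0.002, 0, 0.053, 0, -1, -0.002, 0, 0.056, 0, -1, -0.002, 0, 0.059, 0, -1, -0.002, 0, 0.059, 0])

```text
time_s: 14.22
position: [0.6294, 0.2208, 0.19]
tool_rot: [0.697, 0.717, 0.012, -0.012]
contact_force: [-0.8, 0.0, -0.7]
opening: 0.222
```

```bash
python3 go.py
python3 - <<'E'
from bench import get_image
import cv2,pickle
for n in("side",):
    d=get_image(n);f=d["frame"][:,:,::-1]; cv2.imwrite(f"pics/{n}10.png",f)
    c=f[90:250,280:440] if n=="side" else f[120:280,180:400]
    cv2.imwrite(f"pics/{n}10c.png",cv2.resize(c,None,fx=4,fy=4,interpolation=cv2.INTER_CUBIC))
E
```

```text
pos [0.6294 0.2208 0.19  ] F [-0.8  0.  -0.7] op 0.222 t 14.2167
```

View pics/side10c.png

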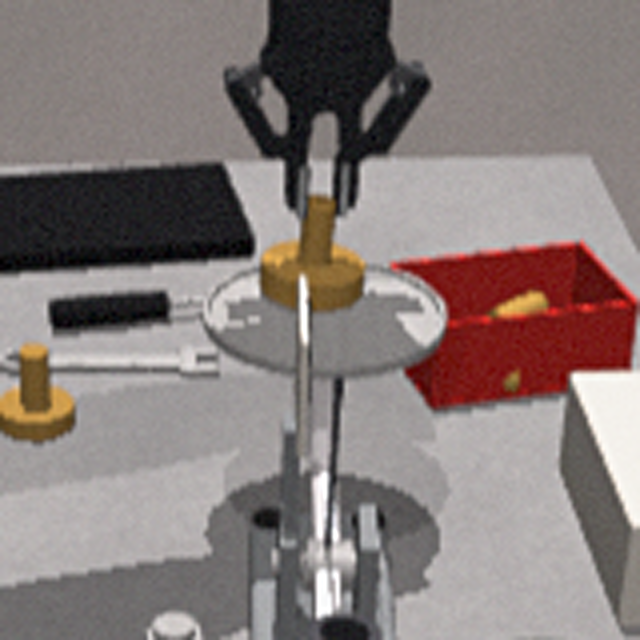

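Emit:
play_rows(targets=[-1, 0, 0, 0.001, 0, -1, 0, 0, 0.002, 0, -1, 0, 0, 0.002, 0, -0.57, 0, 0, 0.002, 0, -0.55, 0, 0, 0.002, 0, -0.53, 0, 0, 0.002, 0, -0.51, 0, 0, 0.002, 0, -0.49, 0, 0, 0.002, 0], grip_force=20)

```text
time_s: 14.93
position: [0.6288, 0.2206, 0.1872]
tool_rot: [0.697, 0.717, 0.011, -0.013]
contact_force: [-3.0, 0.2, 0.2]
opening: 0.248
```

```bash
python3 go.py
python3 - <<'E'
from bench import get_image
import cv2,pickle
for n in("side",):
    d=get_image(n);f=d["frame"][:,:,::-1]; cv2.imwrite(f"pics/{n}11.png",f)
    c=f[90:250,280:440] if n=="side" else f[120:280,180:400]
    cv2.imwrite(f"pics/{n}11c.png",cv2.resize(c,None,fx=4,fy=4,interpolation=cv2.INTER_CUBIC))
E
```

```text
pos [0.6288 0.2206 0.1872] F [-3.   0.2  0.2] op 0.248 t 14.9333
```

View pics/side11c.png

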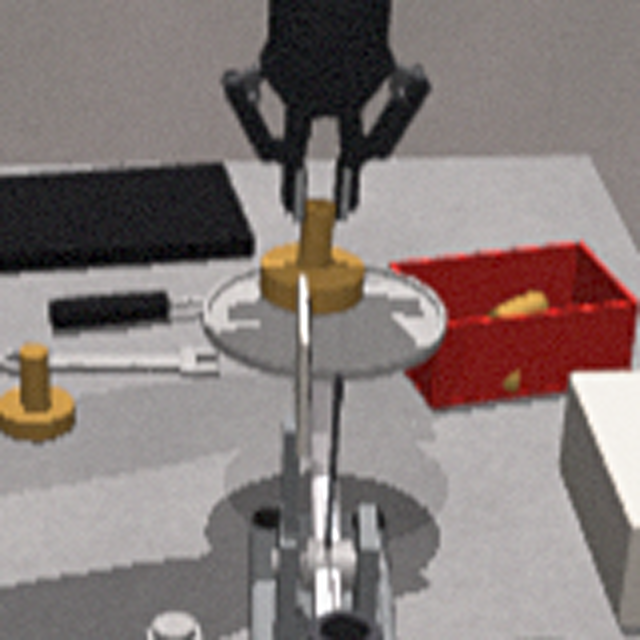

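Emit:
play_rows(targets=[-0.46, 0, 0.001, 0, 0, -0.43, 0, 0.002, 0, 0, -0.39, 0, 0.003, 0, 0, -0.35, 0, 0.003, 0, 0, -0.3, 0, 0.003, 0, 0, -0.2, 0, 0.003, 0, 0, 0.1, 0, 0.003, 0, 0, 0.4, 0, 0.003, 0, 0, 0.4, 0, 0.003, 0, 0])

```text
time_s: 15.73
position: [0.633, 0.2207, 0.1877]
tool_rot: [0.697, 0.717, 0.012, -0.012]
contact_force: [0.5, 0.8, -0.7]
opening: 0.702
```

```bash
python3 go.py "[.629,.22,.25]" "[.56,.29,.25]" "[.438,.325,.2]" "[.438,.325,.11]"
```

```text
pos [0.633  0.2207 0.1877] F [ 0.5  0.8 -0.7] op 0.702 t 15.7333
[.629,.22,.25] -> [0.0015, -0.004, -0.0622]
[.56,.29,.25] -> [0.0734, -0.0709, -0.0598]
[.438,.325,.2] -> [0.1103, -0.1919, -0.0086]
[.438,.325,.11] -> [0.1072, -0.1919, 0.0813]
```

Emit:
play_rows(targets=[0.4, 0, -0.001, -0.02, 0, 0.4, 0.001, -0.003, -0.05, 0, 0.4, 0.005, -0.01, -0.065, 0, 0.4, 0.025, -0.04, -0.065, 0, 0.4, 0.05, -0.075, -0.06, 0, 0.4, 0.075, -0.11, -0.05, 0, 0.4, 0.095, -0.145, -0.04, 0, 0.4, 0.108, -0.175, -0.025, 0, 0.4, 0.11, -0.19, -0.01, 0, 0.4, 0.11, -0.192, 0, 0, 0.4, 0.11, -0.192, 0, 0, 0.4, 0.11, -0.192, 0, 0])

```text
time_s: 16.73
position: [0.4371, 0.3252, 0.1916]
tool_rot: [0.696, 0.717, 0.011, -0.012]
contact_force: [-0.3, 0.2, 1.5]
opening: 0.701
```

```bash
python3 go.py "[.438,.325,.11]" "[.438,.325,.028]"
python3 - <<'E'
from bench import get_image
import cv2,pickle
for n in("side","top"):
    d=get_image(n);f=d["frame"][:,:,::-1]; cv2.imwrite(f"pics/{n}12.png",f);pickle.dump(d,open(n+"12.pkl","wb"))
    c=f[120:320,250:440] if n=="side" else f[120:280,180:440]
    cv2.imwrite(f"pics/{n}12c.png",cv2.resize(c,None,fx=3,fy=3,interpolation=cv2.INTER_CUBIC))
E
```

```text
pos [0.4371 0.3252 0.1916] F [-0.3  0.2  1.5] op 0.701 t 16.7333
[.438,.325,.11] -> [-0.0029, 0.0009, 0.0815]
[.438,.325,.028] -> [-0.0057, 0.001, 0.1635]
```

View pics/side12c.png

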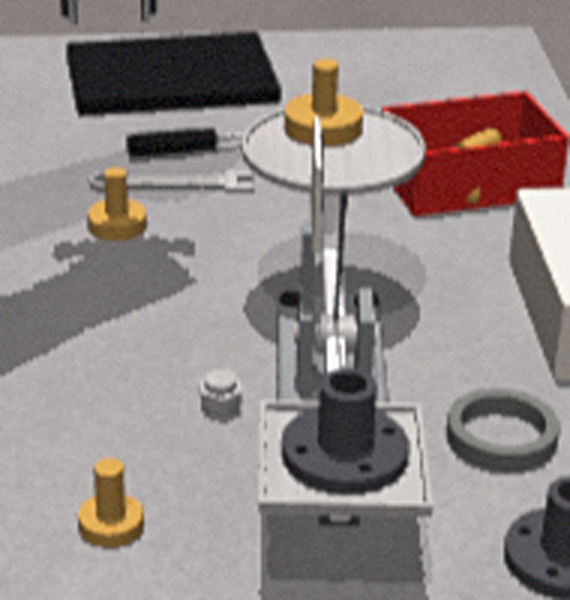

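View pics/top12c.png

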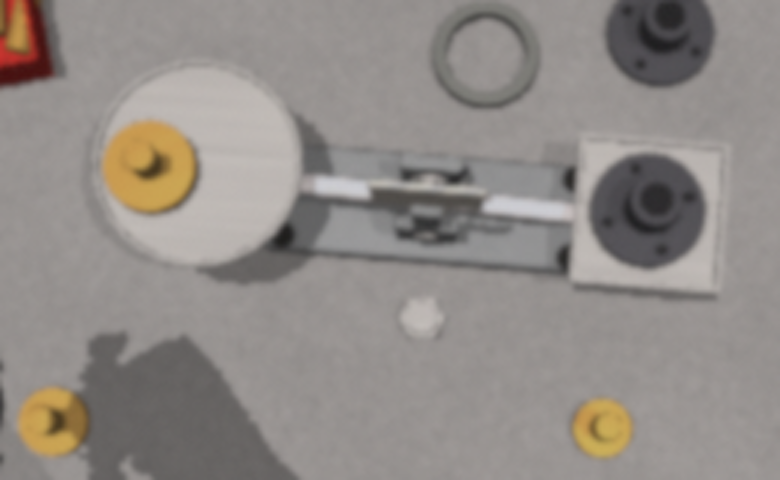

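```bash
cat > beam.py <<'E'
from h import *
import sys
def edge(f,u0,u1,va,vb):
    g=f[va:vb,u0:u1].astype(float).mean(2).mean(1); return g
def row(f):
    # tray front lip profile: strongest dark transition
    g=cv2.GaussianBlur(f,(3,3),0)[255:305,332:385].astype(float).mean(2).mean(1); return g
im={n:(pickle.load(open(n,"rb"))["frame"]) for n in sys.argv[1:]}
for n in im: 
    g=row(im[n]); dg=np.diff(g); i=dg.argmin(); a,b,c=dg[i-1:i+2]; print(n,255+i+.5+.5*(a-c)/(a-2*b+c), dg.min().round(1))
E
python3 beam.py side0.pkl side7.pkl side12.pkl
python3 - <<'E'
from h import *
s=pickle.load(open("side0.pkl","rb"))
import math
for th in(0,.1,.12,.14,.16,.18,.2):
    c=np.array([.604,-.172+.18*(1-math.cos(th)),.12-.18*math.sin(th)]); print(th,proj(s,c+[-.004,-.058,0])[0])
E
```

```text
side0.pkl 275.4713313896987 -37.3
side7.pkl 288.14630225080384 -35.4
side12.pkl 287.53977011494254 -37.1
0 [365.45594127 277.20691975]
0.1 [365.00421841 283.83847469]
0.12 [364.90345623 285.07796739]
0.14 [364.79939189 286.28730223]
0.16 [364.69210154 287.46600988]
0.18 [364.58166274 288.61364751]
0.2 [364.46815433 289.72979877]
```

Emit:
play_rows(targets=[0.4, -0.001, 0.001, 0.03, 0, 0.4, -0.002, 0.001, 0.07, 0, 0.4, -0.003, 0.001, 0.105, 0, 0.4, -0.004, 0.001, 0.135, 0, 0.4, -0.005, 0.001, 0.155, 0, 0.4, -0.006, 0.001, 0.167, 0, 0.4, -0.006, 0.001, 0.17, 0, 0.4, -0.006, 0.001, 0.17, 0])

```text
time_s: 17.5
position: [0.4386, 0.3244, 0.0208]
tool_rot: [0.697, 0.717, 0.011, -0.013]
contact_force: [0.1, 0.0, 1.0]
opening: 0.699
```

```bash
python3 go.py "[.438,.325,.022]"
python3 - <<'E'
from bench import get_image
import cv2,pickle
for n in("side",):
    d=get_image(n);f=d["frame"][:,:,::-1]; cv2.imwrite(f"pics/{n}13.png",f);pickle.dump(d,open(n+"13.pkl","wb"))
    c=f[130:220,240:360]
    cv2.imwrite(f"pics/{n}13c.png",cv2.resize(c,None,fx=6,fy=6,interpolation=cv2.INTER_CUBIC))
E
python3 beam.py side13.pkl
```

```text
pos [0.4386 0.3244 0.0208] F [0.1 0.  1. ] op 0.699 t 17.5
[.438,.325,.022] -> [0.0007, -0.0006, -0.0012]
side13.pkl 287.53436504324077 -37.2
```

View pics/side13c.png

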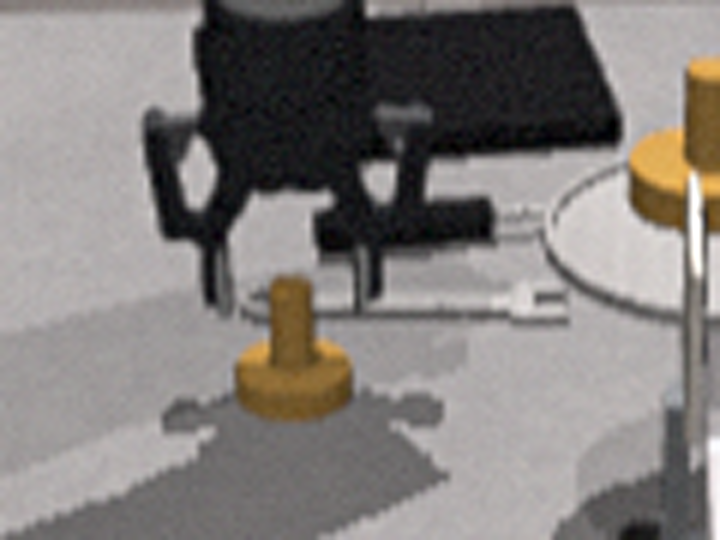

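Emit:
play_rows(targets=[0.4, 0.0007, -0.0005, 0.004, 0, 0.4, 0.0007, -0.0005, 0.007, 0, 0.1, 0.0007, -0.0005, 0.007, 0, -0.3, 0.0007, -0.0005, 0.007, 0, -1, 0.0007, -0.0005, 0.007, 0, -1, 0.0007, -0.0005, 0.007, 0, -1, 0.0007, -0.0005, 0.007, 0, -1, 0.0007, -0.0005, 0.007, 0, -1, 0.0007, -0.0005, 0.007, 0], grip_force=50)

```text
time_s: 18.3
position: [0.4378, 0.3259, 0.0148]
tool_rot: [0.697, 0.717, 0.012, -0.012]
contact_force: [0.1, 0.0, 4.1]
opening: 0.236
```

```bash
python3 go.py "[.438,.325,.25]" "[.629,.15,.25]"
python3 - <<'E'
from bench import get_image
import cv2,pickle
for n in("side",):
    d=get_image(n);f=d["frame"][:,:,::-1]; cv2.imwrite(f"pics/{n}14.png",f);pickle.dump(d,open(n+"14.pkl","wb"))
    c=f[130:220,240:360]
    cv2.imwrite(f"pics/{n}14c.png",cv2.resize(c,None,fx=6,fy=6,interpolation=cv2.INTER_CUBIC))
E
```

```text
pos [0.4378 0.3259 0.0148] F [0.1 0.  4.1] op 0.236 t 18.3
[.438,.325,.25] -> [0.0071, 0.0001, -0.2351]
[.629,.15,.25] -> [-0.1733, 0.1859, -0.2413]
```

View pics/side14c.png

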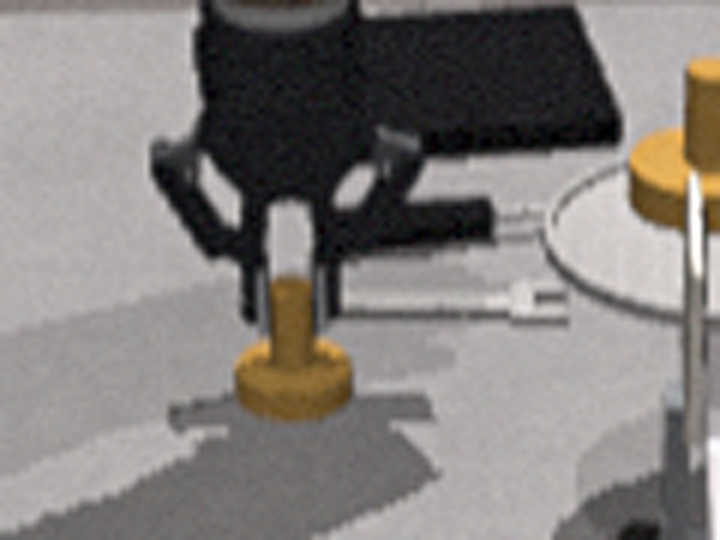

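```bash
python3 - <<'E'
from h import *
t=pickle.load(open("top12.pkl","rb")); s=pickle.load(open("side12.pkl","rb"))
ms=[blob(t,230,175,"w500",12),blob(s,358,155,"w500",12)]
for D,M in(([t,s],ms),([t],ms[:1]),([s],ms[1:])): print(fit(D,M,"w500",.154,[.629,.22]))
E
python3 go.py "[.438,.325,.06]" "[.45,.30,.22]" "[.629,.147,.22]" "[.629,.147,.185]"
```

```text
(array([0.62627571, 0.22210557]), array([ 0.12670213, -0.50138944, -0.60044791, -0.25342156]), [(686.0, 815.25), (409.0, 524.75)])
(array([0.62514219, 0.22236395]), array([0.00247707, 0.00179883]), [(686.0, 814.3125)])
(array([0.62783441, 0.22052852]), array([ 0.00801482, -0.00807625]), [(409.0, 526.75)])
pos [0.4378 0.3259 0.0149] F [ 0.7 -1.   4.4] op 0.234 t 18.35
[.438,.325,.06] -> [0.0006, 0.0001, -0.0451]
[.45,.30,.22] -> [-0.0193, 0.0113, -0.2059]
[.629,.147,.22] -> [-0.1773, 0.1858, -0.2114]
[.629,.147,.185] -> [-0.1785, 0.1858, -0.1764]
```

Emit:
play_rows(targets=[-1, 0, 0, -0.015, 0, -1, 0.001, 0, -0.05, 0, -1, 0.002, 0, -0.09, 0, -1, 0, 0, -0.13, 0, -1, -0.02, -0.001, -0.165, 0, -1, -0.05, -0.001, -0.195, 0, -1, -0.09, -0.002, -0.208, 0, -1, -0.13, 0, -0.21, 0, -1, -0.16, 0.02, -0.211, 0, -1, -0.173, 0.05, -0.211, 0, -1, -0.176, 0.09, -0.211, 0, -1, -0.177, 0.13, -0.211, 0, -1, -0.177, 0.165, -0.211, 0, -1, -0.177, 0.182, -0.211, 0, -1, -0.177, 0.186, -0.211, 0, -1, -0.177, 0.186, -0.211, 0, -1, -0.177, 0.186, -0.211, 0])

```text
time_s: 19.77
position: [0.6274, 0.1472, 0.2175]
tool_rot: [0.697, 0.717, 0.01, -0.014]
contact_force: [-0.9, -0.4, -2.3]
opening: 0.24
```

```bash
python3 go.py "[.629,.147,.18]" "[.629,.147,.165]"
python3 - <<'E'
from bench import get_image
import cv2,pickle
for n in("side","top"):
    d=get_image(n);f=d["frame"][:,:,::-1]; cv2.imwrite(f"pics/{n}15.png",f);pickle.dump(d,open(n+"15.pkl","wb"))
    c=f[90:220,290:440] if n=="side" else f[120:280,180:400]
    cv2.imwrite(f"pics/{n}15c.png",cv2.resize(c,None,fx=4,fy=4,interpolation=cv2.INTER_CUBIC))
E
```

```text
pos [0.6274 0.1472 0.2175] F [-0.9 -0.4 -2.3] op 0.24 t 19.7667
[.629,.147,.18] -> [-0.0015, 0.0018, 0.0374]
[.629,.147,.165] -> [-0.002, 0.0019, 0.0524]
```

View pics/side15c.png

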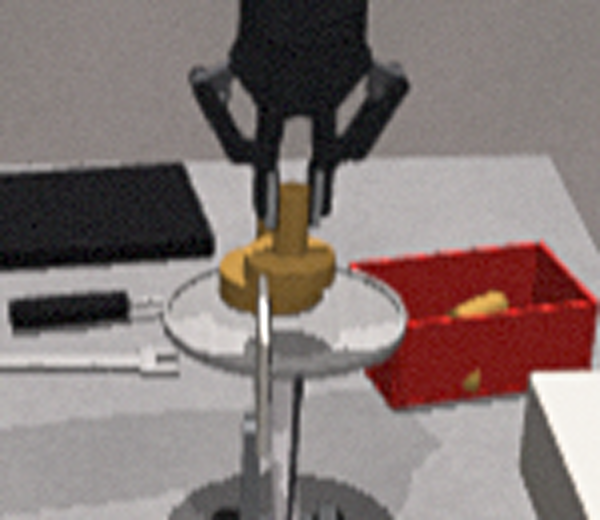

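View pics/top15c.png

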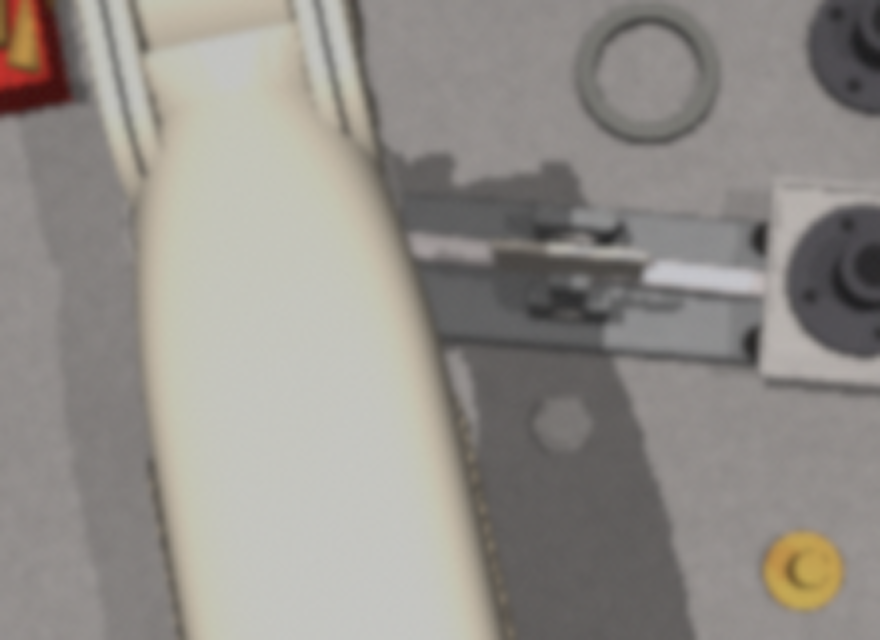

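Emit:
play_rows(targets=[-1, -0.001, 0.001, 0.02, 0, -1, -0.0015, 0.002, 0.036, 0, -1, -0.0015, 0.002, 0.043, 0, -1, -0.0015, 0.002, 0.046, 0, -1, -0.0015, 0.002, 0.049, 0, -1, -0.0015, 0.002, 0.052, 0, -1, -0.0012, 0.002, 0.055, 0, -1, -0.001, 0.002, 0.058, 0, -1, -0.0008, 0.002, 0.061, 0, -1, -0.0005, 0.002, 0.064, 0, -1, -0.0003, 0.002, 0.067, 0, -1, 0, 0.002, 0.07, 0, -1, 0, 0.002, 0.073, 0, -1, 0, 0.002, 0.076, 0, -1, 0, 0.002, 0.078, 0, -1, 0.0003, 0.002, 0.08, 0, -1, 0.0005, 0.002, 0.081, 0, -1, 0.0005, 0.002, 0.081, 0])

```text
time_s: 21.37
position: [0.6307, 0.15, 0.1376]
tool_rot: [0.697, 0.717, 0.011, -0.012]
contact_force: [1.3, -1.1, 0.0]
opening: 0.237
```

```bash
python3 go.py
python3 - <<'E'
from bench import get_image
import cv2,pickle
for n in("side",):
    d=get_image(n);f=d["frame"][:,:,::-1]; cv2.imwrite(f"pics/{n}16.png",f);pickle.dump(d,open(n+"16.pkl","wb"))
    c=f[120:300,290:440]
    cv2.imwrite(f"pics/{n}16c.png",cv2.resize(c,None,fx=3.3,fy=3.3,interpolation=cv2.INTER_CUBIC))
E
python3 beam.py side16.pkl
```

```text
pos [0.6307 0.15   0.1376] F [ 1.3 -1.1  0. ] op 0.237 t 21.3667
side16.pkl 276.5616648411829 -37.9
```

View pics/side16c.png

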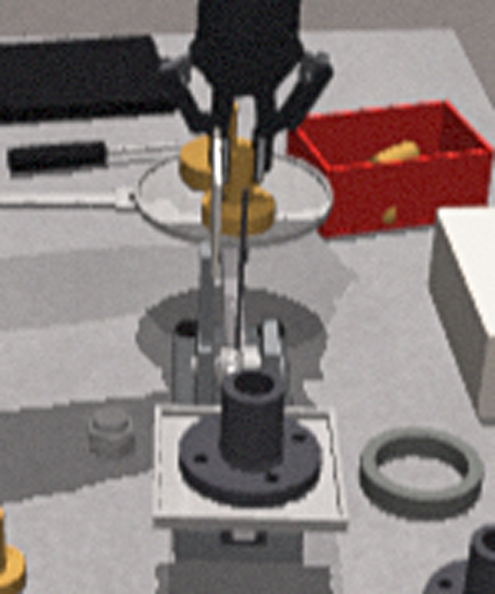

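Emit:
play_rows(targets=[-0.52, 0, 0, 0, 0, -0.5, 0, 0, 0, 0, -0.47, 0, 0, 0, 0, -0.43, 0, 0, 0, 0, -0.38, 0, 0, 0, 0, -0.3, 0, 0, 0, 0, 0, 0, 0, 0, 0, 0.4, 0, 0, 0, 0, 0.4, 0, 0, 0, 0, 0.4, 0, 0, 0, 0], grip_force=20)

```text
time_s: 22.25
position: [0.6307, 0.1505, 0.138]
tool_rot: [0.697, 0.717, 0.011, -0.013]
contact_force: [-0.2, -0.0, 0.8]
opening: 0.702
```

```bash
python3 go.py "[.63,.15,.25]" "[.42,.12,.28]"
```

```text
pos [0.6307 0.1505 0.138 ] F [-0.2 -0.   0.8] op 0.702 t 22.25
[.63,.15,.25] -> [0.0033, -0.0009, -0.112]
[.42,.12,.28] -> [-0.0196, -0.2117, -0.1424]
```

Emit:
play_rows(targets=[0.4, 0.0005, 0, -0.015, 0, 0.4, 0.001, 0, -0.045, 0, 0.4, 0.002, 0, -0.085, 0, 0.4, 0.003, -0.003, -0.115, 0, 0.4, 0, -0.03, -0.125, 0, 0.4, 0, -0.07, -0.13, 0, 0.4, -0.005, -0.11, -0.135, 0, 0.4, -0.01, -0.15, -0.14, 0, 0.4, -0.015, -0.19, -0.142, 0, 0.4, -0.02, -0.225, -0.142, 0, 0.4, -0.02, -0.25, -0.142, 0, 0.4, -0.02, -0.25, -0.142, 0, 0.4, -0.02, -0.25, -0.142, 0, 0.4, -0.02, -0.25, -0.142, 0, 0.4, -0.02, -0.25, -0.142, 0])

```text
time_s: 23.5
position: [0.3828, 0.1186, 0.2796]
tool_rot: [0.697, 0.717, 0.011, -0.012]
contact_force: [0.8, 0.7, 0.4]
opening: 0.699
```

```bash
python3 go.py
python3 - <<'E'
from bench import get_image
import cv2,pickle
for n in("side","top"):
    d=get_image(n);f=d["frame"][:,:,::-1]; cv2.imwrite(f"pics/{n}17.png",f);pickle.dump(d,open(n+"17.pkl","wb"))
    c=f[120:300,250:450] if n=="side" else f[120:280,180:440]
    cv2.imwrite(f"pics/{n}17c.png",cv2.resize(c,None,fx=3,fy=3,interpolation=cv2.INTER_CUBIC))
E
python3 beam.py side17.pkl
```

```text
pos [0.3828 0.1186 0.2796] F [0.8 0.7 0.4] op 0.699 t 23.5
side17.pkl 276.4319964149675 -37.5
```

View pics/side17c.png

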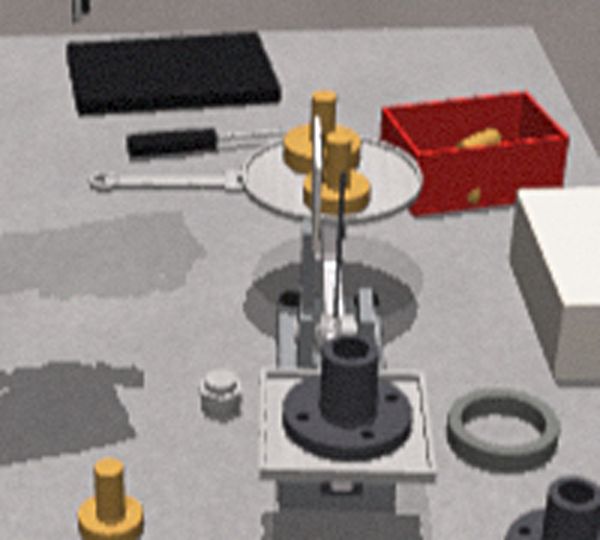

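View pics/top17c.png

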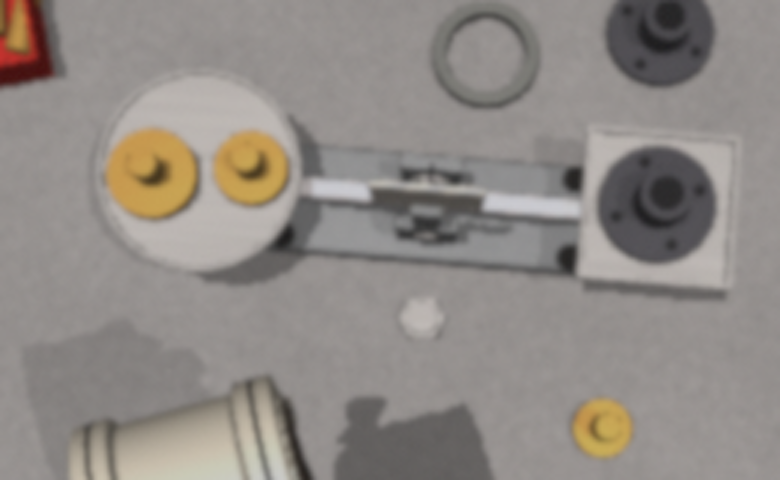

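Emit:
play_rows(targets=[0.4, 0, 0, 0, 0, 0.4, 0, 0, 0, 0, 0.4, 0, 0, 0, 0, 0.4, 0, 0, 0, 0, 0.4, 0, 0, 0, 0, 0.4, 0, 0, 0, 0, 0.4, 0, 0, 0, 0, 0.4, 0, 0, 0, 0, 0.4, 0, 0, 0, 0])

```text
time_s: 24.35
position: [0.3817, 0.1184, 0.2796]
tool_rot: [0.697, 0.717, 0.011, -0.013]
contact_force: [0.1, -0.1, 0.2]
opening: 0.699
```

```bash
python3 - <<'E'
from bench import get_image
import pickle,cv2,numpy as np
for n in("side","top"): pickle.dump(get_image(n),open(n+"18.pkl","wb"))
L=lambda n:cv2.cvtColor(pickle.load(open(n,"rb"))["frame"],cv2.COLOR_RGB2GRAY)
a,b,c=L("side0.pkl"),L("side18.pkl"),L("side7.pkl")
# pan near rim shift (template of rim bottom right, level picture)
def sh(a,b,u0,u1,v0,v1,m=16):
    t=a[v0:v1,u0:u1]; r=cv2.matchTemplate(b[v0-m:v1+m,u0-2:u1+2],t,cv2.TM_CCOEFF_NORMED); _,q,_,p=cv2.minMaxLoc(r)
    y,x=p[1],p[0]; f=lambda l,c,r:.5*(l-r)/(l-2*c+r)
    dy=f(*r[y-1:y+2,x]) if 0<y<r.shape[0]-1 else 0
    return round(y-m+dy,2),x-2,round(q,3)
print("pan rim right: 18 vs 0",sh(a,b,365,393,172,198),"stop vs 0",sh(a,c,365,393,172,198))
ta,tb=L("top0.pkl"),L("top18.pkl")
print("adapter",sh(a,b,312,336,238,262,5),"tape",sh(ta,tb,320,362,118,160,5),"spanner",sh(ta,tb,154,180,200,275,5),"screwdriver",sh(ta,tb,125,148,180,260,5),"indicator",sh(ta,tb,488,556,198,262,5),"w200",sh(ta,tb,366,396,248,277,5),"w100",sh(ta,tb,445,468,252,274,5))
E
python3 beam.py side18.pkl; python3 go.py
```

```text
pan rim right: 18 vs 0 (np.float32(-0.83), 1, 0.761) stop vs 0 (np.float32(-11.52), 1, 0.785)
adapter (np.float32(-0.0), 0, 0.996) tape (np.float32(0.0), 0, 0.999) spanner (np.float32(0.01), 0, 0.998) screwdriver (np.float32(0.0), 0, 1.0) indicator (np.float32(0.0), 0, 1.0) w200 (np.float32(-0.0), 0, 0.997) w100 (np.float32(0.0), 0, 0.999)
side18.pkl 276.4348587694329 -37.6
pos [0.3817 0.1184 0.2797] F [0.6 0.1 0.1] op 0.699 t 24.45
```

Two independent measures put the tilt at about 0.015 rad. The beam is steady and nothing else on the bench has moved, so I'm handing in.

```bash
python3 -c "
from bench import sign_off
print(sign_off())"
```

```text
the job is handed in; nothing more can be done
None
```

The flange stands in the square tray, the 500 g and 300 g weights stand in the round pan, and the beam is at rest near level. I handed the job in at about 24.5 s; it gives no verdict.

**What I did**
- I took the leftmost of the three flanges, lowered it with the tray to the bottom stop and released it there.
- With the 500 g weight added, the beam showed a difference of about 315 g, so I added the 300 g weight. That puts the flange at roughly 815–825 g.

**Last checks**
- **Level:** the tray edge puts the tilt at about +0.015 rad and the pan rim at about 0.014, against the 0.037 limit. Two pictures about 0.9 s apart agreed to 0.003 pixel.
- **Standing:** in the last top and side views, the flange was about 3 mm off the tray's centre by eye. Both weights looked upright and inside the pan.
- **Left alone:** the adapter, tape, spanner, screwdriver, indicator, 200 g and 100 g weights showed no shift from the first pictures.

**What went wrong or disagreed**
- My first turn of the wrist hit the last joint's limit. That left the tool tilted about 0.03 rad for the rest of the job. The tilt was about the jaw axis, so it did not tip what I held.
- The 500 g weight tilted about 0.15 rad in the grip. I let it settle upright on the pan by opening the fingers slowly.
- The top and side cameras disagreed by 3 to 5 mm, so I used values between the two.
- I could not measure the landing bumps directly.

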